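Build a bayonet riser column to the gauge mark

TASK

Build the model's riser column on the dark metal foot of the plywood stand: use the blue riser section that will bring the orange cap's top level with the gauge's red pointer, lock it into the foot, then lock the cap onto it. Each joint drops in, takes a quarter turn clockwise and then sinks fully home, shoulder on rim with no gap. Leave the loose jar, paint bottle and sanding block as they stand.

Things in the scene. Friction and masses are not known exactly. Their poses are not given: they have to be found in the camera images.
- stand: plywood board 240 (x) x 100 (y) x 10 mm, fixed; origin: centre of underside. Gauge with red pointer at its +x end, 140 mm high; dark steel foot (flange 80, body 60 mm across) near its -x end, its rim a bayonet socket. The socket's two entry gaps lie within 40 degrees either way of the board's +x and -x; that angle is new each time and not measured: look at the brass lips or feel for the gaps
- seat (a point): centre of the foot's rim, 44 mm above the bench, 75 mm from the board's centre; axes of the board, not of the gaps. Any socket: bore 44 mm; two lips 4 mm thick with two 66 degree gaps between. A lug enters within 12 degrees of a gap's middle and rests on a ledge, shoulder 5 mm above the rim; lugs lying on the lips instead: shoulder 16 mm above the rim. It cannot turn anticlockwise from the gap
- mark (a point): tip of the gauge's red pointer, 132 mm above the bench, 116 mm from the foot's axis: the height the cap's top must have
- riser_tall: blue round riser, 60 mm across, 76 mm high, about 250 g, standing on its spigot; origin: centre of the spigot's underside, z up. Spigot 40 mm across, 16 mm long, with two lugs at its lower end (5 mm thick, 40 degrees wide, 50 mm across tips) on its +x and -x sides; white stripes on the body above the lugs. Body from shoulder (16 mm) to rim (76 mm): adds 60 mm
- riser_tall_top (a point): centre of the taller riser's rim, its axes; socket as in the foot, gaps on its +x and -x, 17 mm deep. Locking in any socket: from the ledge turn clockwise seen from above 90 degrees (83 to 97 do), under the lips with 2 mm vertical play; there the lugs lie over pockets and the part sinks 5 mm by its weight or a light push, shoulder on rim. A stop lies just past the pocket
- riser_short: like riser_tall but 56 mm high in all (adds 40 mm). The two risers swap places. Behind them, from 0.58 m ahead of the robot, stand fixed piles of paper and black albums up to 0.23 m high: keep the gripper clear of them on the way
- cap: orange round cap, 60 mm across, 44 mm high, about 150 g, cork disc on top; origin: centre of the spigot's underside, z up. Same spigot and lugs (on its +x and -x, under white stripes) as the risers. Body from shoulder (16 mm) to top (44 mm): adds 28 mm
- cap_top (a point): centre of the cap's top face, 44 mm above its origin
- jar: bronze paint jar with a black lid, 48 mm across, 66 mm high, a bystander; origin: centre of underside
- paint_bottle: slate blue squeeze bottle, 37 mm across, 109 mm high, a bystander; origin: centre of underside
- sanding: wooden sanding block, 43x71x24 mm, a bystander; origin: centre of underside
Things that resemble listed ones, but are neither listed nor needed, are in the scene too. There is more than one size of the cap; the one meant has the size given above.

How it is judged:
By the outcome, as a careful person would: the job done as asked, in the order asked, and still so for the second after the job is handed in, with the robot touching nothing.
It also fails if it takes over 72 s, if anything falls off the work surface, if the arm or the gripper's body presses on something with over 40 N, if the wrist force passes 120 N, or if a joint passes its speed limit or range.

ROBOT

A 6-joint arm with a two-finger parallel gripper is mounted at the origin on a cart in front of the work surface, level with it; the furniture and walls round the work are solid. World frame = base frame: x ahead of the robot, y to its left, z up, the work surface at z = 0. Lengths are in m, angles in rad, forces in N, time in s.
With the tool pointing down it reaches from about 0.275 to 0.75 m from the base axis. Payload 10.2 kg.
Tool frame: the origin (TCP) lies midway between the tips of the shut fingers; the grasp point (between the pads) lies 19 mm behind it; z points along the fingers, y is the direction in which the jaws open and shut (so a half turn about z gives the same grasp; the last joint's range is limited). The gripper opens to 88 mm and grips with 3 to 60 N. Pads are 18 mm wide; open, the fingers measure 123 mm over their backs; the gripper's body (75 mm by 187 mm) begins 45 mm behind the grasp point.
Start: joints at [1.013, 0.313, 1.498, -0, 1.331, -0.223], TCP at [0.173, 0.496, 0.239] pointing down, gripper open.
Joint ranges: [-2.94, 2.94], [-0.97, 2.17], [0.19, 2.56], [-1.23, 4.37], [0.02, 3.11], [-2.88, 2.88]. Speed limits (rad/s): [2.39, 2.39, 3.01, 3.14, 3.14, 3.14].

INTERFACE

Orientations are given as a unit quaternion [w, x, y, z].
In Python, from rig import env gives the robot as it stands.
- The arm moves only by the shell command python3 -m inch 'ROWS' [FORCE]. ROWS is JSON, a list of rows, each a list of 5 numbers: the shift along the tool's x, y, z in cm, then the turn about the tool's z in rad, then the closure in counts, from 0 (fully open) to 255 (shut). In form: [[tx, ty, tz, yaw, claw], ...]. A call has 1 to 20 rows; each row shifts and turns the commanded pose from where the row before left it, along the tool's axes as they then stand; what a row does not reach is not made up. A row lasts 1/12 s, in which the tool goes at most 41.7 mm and 7.16 degrees, less where a joint would pass 70% of its speed; a pose out of reach is approached as far as the arm can. A call with a gripper value outside its range is refused whole. The fingers move at their own pace and stop on an object; FORCE is the grip in N (left out, the last holds). Time passes only in rows, so rows that do not move let the fingers close. It gives the time, the measured TCP pose, the force and the opening at its end, in the units of the state.
- env.get_obs(): the state, without advancing time (a new reading comes with each control period).
- env.grab_frame(name): name is "scene" or "top"; returns a dict with "frame" (480x640x3 uint8, blue, green, red), "range_z" (480x640 float32, m along the optical axis (not along the pixel's ray), 0 where there is no reading), "K" (3x3 intrinsics, pixels), "position" and "attitude" of the camera in the world. Camera axes: x right, y down, z forward; pixel columns grow to the right and rows downward; lengths in m; the calibration is good to about 2 mm. A picture is of the moment at which its call begins.
- env.hand_in(): hands the job in, once; it reports no verdict.
The state is a dict: "time_s": time; "joint_pos": joint angles; "joint_velocities": joint speeds; "tau": joint torques, N m; "position": TCP position; "ee_rot": TCP orientation; "force": force on the tool from outside, world axes, zero at the start; "torque": the same for the moment, N m; "width": finger opening in m.
Only numpy, scipy, OpenCV 4.12 (cv2) and the standard library are available. Lean on these libraries where they do the work, as an engineer would, in place of code of your own. Each camera call takes 0.05 s, during which the arm holds its last target.

## Working session

There is one attempt and no reset: what is moved stays moved. The work goes in short steps, Python scripts to look and compute and a shell command to move; the robot and the scene stay as the last step left them, time stands still between calls to the robot, and variables do not carry over. Pictures are saved under pics/ and viewed, and the job is handed in when it is done.

```bash
ls; mkdir -p pics; python3 - <<'E'
from rig import env
import cv2,numpy as np
o=env.get_obs();print({k:np.round(v,3).tolist() for k,v in o.items()})
for n in("scene","top"):
    f=env.grab_frame(n);cv2.imwrite(f"pics/{n}0.png",f["frame"]);np.savez(f"{n}0.npz",**f)
    print(n,np.round(f["K"],1).tolist(),np.round(f["position"],3),np.round(f["attitude"],4))
E
```

```text
pics
{'time_s': 0.0, 'joint_pos': [1.013, 0.313, 1.498, -0.0, 1.331, -0.223], 'joint_velocities': [-0.0, -0.0, 0.0, -0.0, 0.002, -0.002], 'tau': [-0.0, -40.221, -25.227, 0.069, 0.035, -0.0], 'position': [0.172, 0.496, 0.238], 'ee_rot': [-0.0, 0.167, 0.986, -0.001], 'force': [0.394, 0.143, -1.36], 'torque': [-0.068, -0.083, -0.027], 'width': 0.088}
scene [[581.2, 0.0, 321.3], [0.0, 581.2, 228.6], [0.0, 0.0, 1.0]] [-0.444 -0.747  1.38 ] [-0.3327  0.8248 -0.4233  0.1727]
top [[467.2, 0.0, 315.3], [0.0, 467.2, 241.9], [0.0, 0.0, 1.0]] [ 0.177 -0.031  1.683] [ 0.0742 -0.6994  0.7064 -0.0794]
```

View pics/scene0.png

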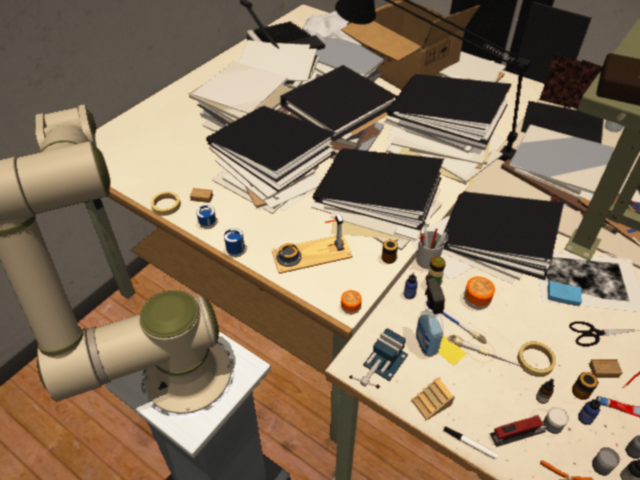

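View pics/top0.png

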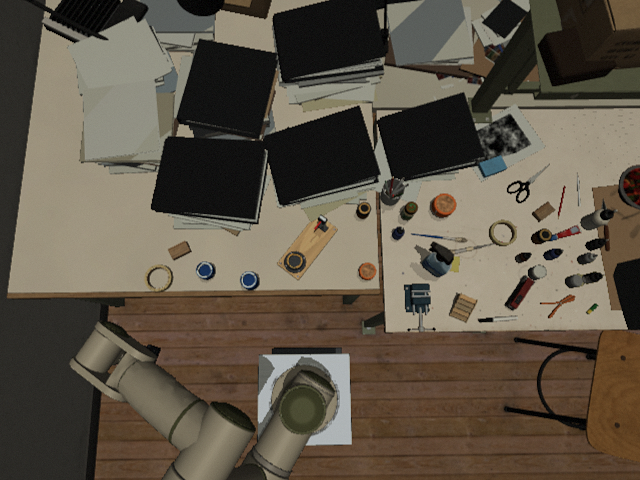

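```bash
cat > h.py <<'E'
import numpy as np,cv2
from scipy.spatial.transform import Rotation as R
def load(n): return dict(np.load(n))
def rot(f):
    q=f["attitude"];return R.from_quat([q[1],q[2],q[3],q[0]]).as_matrix()
def onplane(f,u,v,z):
    d=rot(f)@np.linalg.inv(f["K"])@np.array([u,v,1.0]);p=f["position"];return p+d*(z-p[2])/d[2]
def proj(f,P):
    c=f["K"]@(rot(f).T@(np.asarray(P,float)-f["position"]));return c[:2]/c[2]
def cloud(f):
    K=f["K"];v,u=np.mgrid[:480,:640];Z=f["range_z"]
    c=np.stack([(u-K[0,2])/K[0,0]*Z,(v-K[1,2])/K[1,1]*Z,Z],-1)
    P=c@rot(f).T+f["position"];P[Z==0]=np.nan;return P
def crop(f,name,u0,u1,v0,v1,s):
    cv2.imwrite(name,cv2.resize(f["frame"][v0:v1,u0:u1],None,fx=s,fy=s,interpolation=cv2.INTER_CUBIC))
E
python3 - <<'E'
from h import *
f=load("top0.npz");crop(f,"pics/t1.png",140,390,190,300,3.2)
g=load("scene0.npz");crop(g,"pics/s1.png",140,400,180,320,3)
P=cloud(f)
for n,(u,v) in dict(r1=(205,270),r2=(249,281),capS=(367,271),capB=(444,205),foot=(294,262),gauge=(322,222),jar=(363,211),bench=(330,280),block=(179,250)).items():
    print(n,np.round(P[v,u],3), np.round(np.nanmax(P[v-8:v+9,u-8:u+9,2]),3))
E
```

```text
r1 [0.441 0.346 0.045] 0.065
r2 [0.397 0.186 0.068] 0.087
capS [ 0.433 -0.228  0.041] 0.056
capB [ 0.666 -0.511  0.07 ] 0.07
foot [0.471 0.032 0.02 ] 0.054
gauge [ 0.591 -0.069  0.128] 0.145
jar [ 0.648 -0.219  0.062] 0.075
bench [ 0.407 -0.098 -0.001] 0.011
block [0.52  0.45  0.016] 0.036
```

View pics/t1.png

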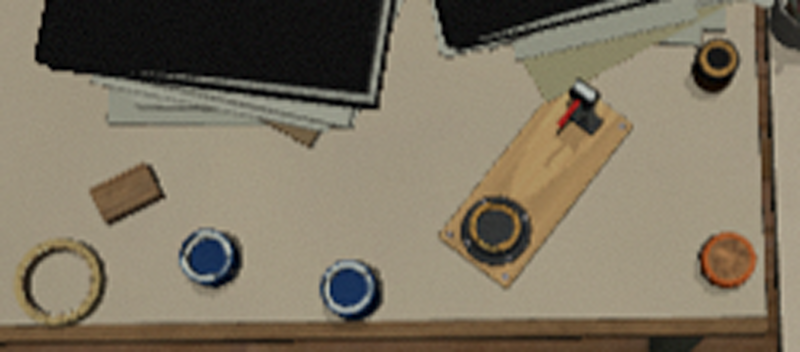

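View pics/s1.png

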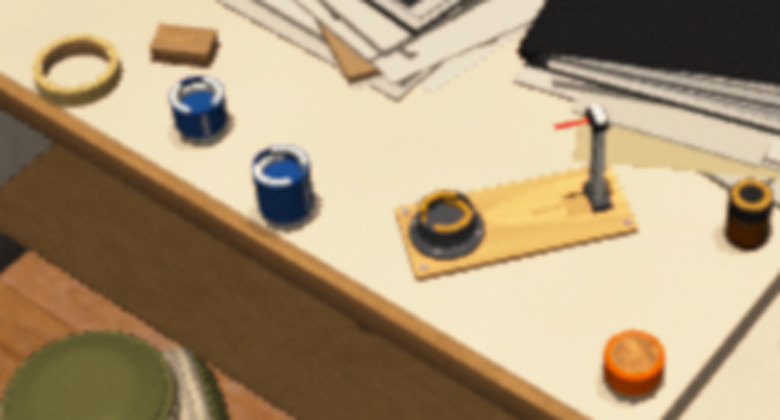

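```bash
python3 - <<'E'
from h import *
f=load("top0.npz");g=load("scene0.npz")
def big(fr,u,v,r=16):
    return cv2.resize(fr["frame"][v-r:v+r,u-r:u+r],(260,260),interpolation=cv2.INTER_CUBIC)
A=np.hstack([big(f,249,281),big(f,294,262),big(f,367,271)])
B=np.hstack([big(g,234,241),big(g,288,252),big(g,351,300)])
cv2.imwrite("pics/big0.png",np.vstack([A,B]))
hf={}
for n,fr in(("top",f),("scene",g)):
    hsv=cv2.cvtColor(fr["frame"],cv2.COLOR_BGR2HSV)
    for name,lo,hi in(("blue",(100,120,30),(125,255,255)),("orange",(4,150,80),(16,255,255)),("red",(0,200,80),(3,255,255))):
        m=cv2.inRange(hsv,lo,hi);k,l,s,c=cv2.connectedComponentsWithStats(m)
        for i in range(1,k):
            if s[i,4]>(40 if name!="red" else 8):print(n,name,s[i],c[i].round(1))
E
```

```text
top blue [199 265  12  11  95] [204.3 270. ]
top blue [243 274  12  12 102] [248.3 279.5]
top orange [434 194  22  21 157] [444.  204.3]
top orange [359 263  17  17  97] [366.9 271.2]
top orange [556 295  19   9  68] [567.1 299. ]
top orange [ 587  330   53  132 5764] [616.1 396.3]
top red [624 183   5   4  13] [625.5 184.5]
top red [315 221   6   9  11] [317.6 224.5]
top red [557 229  15   9  43] [564.3 233.9]
scene blue [199 211  16  14 137] [206.1 217.5]
scene blue [226 232  16  22 233] [234.2 243.8]
scene blue [584 406  13  10  56] [589.8 410.9]
scene orange [ 345   14  116   71 2253] [402.   48.1]
scene orange [ 109  188  242  149 1986] [235.8 265.9]
scene orange [192 196  19   5  43] [200.2 198.3]
scene orange [606 220  25  18  90] [619.  227.7]
scene orange [  110   228   385   252 19022] [289.8 362.4]
scene orange [465 277  30  29 682] [479.3 290.9]
scene orange [341 290  20  22 361] [350.7 300.8]
scene orange [592 360  25   7  93] [602.6 361.9]
scene orange [   0  363  166  117 8139] [ 68.2 432.2]
scene orange [593 373  27   4  54] [605.5 374.3]
scene orange [ 94 386  45  35 405] [115.1 402.5]
scene orange [ 88 399  29  27 150] [101.5 411.3]
scene orange [  0 419  43  61 797] [ 16.6 454.1]
scene orange [134 418  21  22 160] [143.8 427. ]
scene orange [268 436  42  26 189] [291.4 449.4]
scene orange [ 35 455   8  13  62] [ 38.4 459.9]
scene orange [267 455  43  25 215] [290.2 470.5]
scene orange [541 461  27  16 117] [553.1 468.6]
scene orange [317 462  13  11  55] [324.6 466.9]
scene orange [562 477  31   3  67] [578.9 478.2]
scene red [610 400  25  15 134] [622.4 406.9]
scene red [516 418  26  15 150] [530.  424.2]
scene red [516 423   4   5   9] [517.4 424.8]
scene red [496 429  16   9  59] [501.3 432.9]
```

View pics/big0.png

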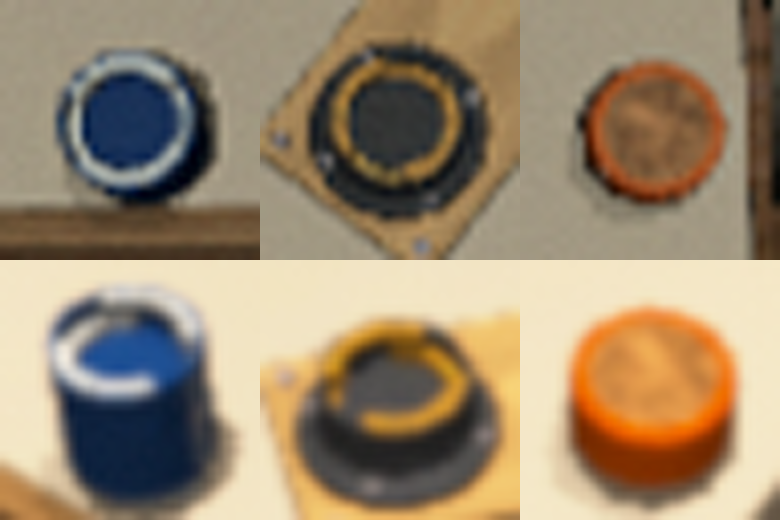

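```bash
cat >> h.py <<'E'
def rect(f,c,z,half=0.05,n=300):
    s=np.linspace(-half,half,n); X,Y=np.meshgrid(c[0]-s,c[1]-s,indexing='ij') # up=+x, left=+y
    P=np.stack([X,Y,np.full_like(X,z)],-1)-f["position"]
    q=P@rot(f)@f["K"].T; uv=(q[...,:2]/q[...,2:]).astype(np.float32)
    return cv2.remap(f["frame"],uv[...,0],uv[...,1],cv2.INTER_CUBIC)
E
python3 - <<'E'
from h import *
f=load("top0.npz");g=load("scene0.npz")
L=[((0.39,0.187),.076),((0.463,0.034),.044),((0.43,-0.228),.044)]
rows=[]
for fr in(f,g):
    ims=[]
    for c,z in L:
        im=rect(fr,c,z,0.045,260)
        for d in(130,):
            cv2.circle(im,(130,130),int(.03/.09*260),(0,255,0),1);cv2.line(im,(125,130),(135,130),(0,0,255),1);cv2.line(im,(130,125),(130,135),(0,0,255),1)
        ims.append(im)
    rows.append(np.hstack(ims))
cv2.imwrite("pics/rect0.png",np.vstack(rows))
E
```

```text
(no output)
```

View pics/rect0.png

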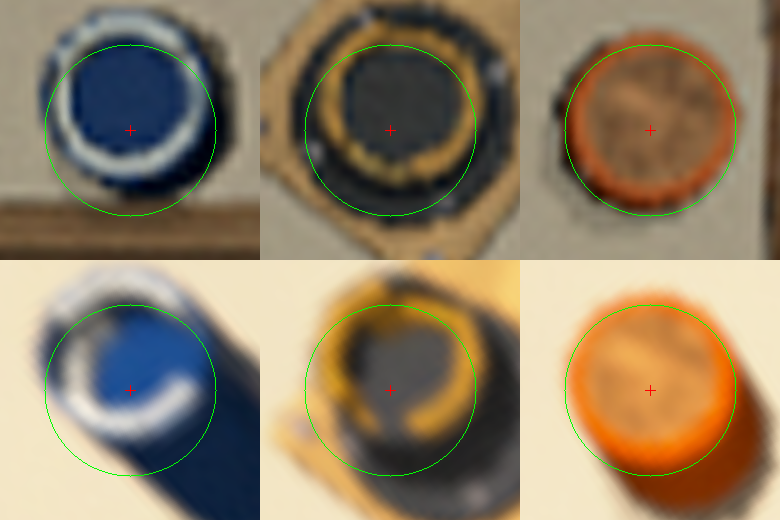

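```bash
python3 - <<'E'
from h import *
f=load("top0.npz");g=load("scene0.npz")
L=[("tall",(0.402,0.1875),.076),("foot",(0.4775,0.0315),.044),("cap",(0.434,-0.2285),.044)]
rows=[]
for fr in(f,g):
    ims=[]
    for name,c,z in L:
        im=rect(fr,c,z,0.045,260);hsv=cv2.cvtColor(im,cv2.COLOR_BGR2HSV)
        yy,xx=np.mgrid[:260,:260];r=np.hypot(xx-129.5,yy-129.5)*90/259
        if name=="tall":m=(hsv[...,1]<90)&(hsv[...,2]>100)
        elif name=="foot":m=(hsv[...,1]>110)&(hsv[...,2]>90)
        else:m=cv2.inRange(hsv,(2,120,60),(30,255,255))>0
        m&=(r<(30 if name!="cap" else 40))
        cs,_=cv2.findContours(m.astype(np.uint8),0,1);ct=np.vstack(cs) if name!="cap" else max(cs,key=cv2.contourArea)
        e=cv2.minEnclosingCircle(ct);sc=90/259
        print(name,"centre",round(c[0]+(129.5-e[0][1])*sc/1e3,4),round(c[1]+(129.5-e[0][0])*sc/1e3,4),"r",round(e[1]*sc,1))
        # polar lip profile
        if name!="cap":
            ths=np.arange(0,360,10);p=[]
            for t in ths:
                v=[]
                for rr in(23.5,24.5,25.5):
                    px=129.5-rr/sc*np.sin(np.radians(t));py=129.5-rr/sc*np.cos(np.radians(t))
                    h=hsv[int(round(py)),int(round(px))];v.append(m[int(round(py)),int(round(px))]*1.0)
                p.append(int(sum(v)))
            print(dict(zip(ths.tolist(),p)))
        for rr in(22,26,30):cv2.circle(im,(130,130),int(rr/sc),(0,255,0),1)
        ims.append(im)
    rows.append(np.hstack(ims))
cv2.imwrite("pics/rect1.png",np.vstack(rows))
# red pointer tip / gauge
P=cloud(f);print(P[221:230,315:321].round(3)[::3,::2].tolist())
E
```

```text
tall centre 0.4028 0.189 r 29.8
{0: 3, 10: 3, 20: 3, 30: 3, 40: 3, 50: 3, 60: 3, 70: 3, 80: 2, 90: 3, 100: 3, 110: 3, 120: 3, 130: 3, 140: 3, 150: 3, 160: 3, 170: 3, 180: 3, 190: 3, 200: 3, 210: 3, 220: 3, 230: 3, 240: 3, 250: 3, 260: 3, 270: 3, 280: 3, 290: 3, 300: 3, 310: 2, 320: 3, 330: 3, 340: 3, 350: 3}
foot centre 0.4745 0.0304 r 28.6
{0: 0, 10: 0, 20: 1, 30: 1, 40: 2, 50: 2, 60: 2, 70: 3, 80: 3, 90: 3, 100: 3, 110: 3, 120: 3, 130: 3, 140: 2, 150: 2, 160: 0, 170: 0, 180: 0, 190: 0, 200: 2, 210: 2, 220: 1, 230: 2, 240: 2, 250: 2, 260: 3, 270: 3, 280: 3, 290: 3, 300: 2, 310: 2, 320: 0, 330: 0, 340: 0, 350: 0}
cap centre 0.4324 -0.2277 r 31.9
tall centre 0.402 0.1875 r 30.0
{0: 3, 10: 3, 20: 3, 30: 3, 40: 3, 50: 3, 60: 3, 70: 0, 80: 0, 90: 0, 100: 1, 110: 3, 120: 3, 130: 3, 140: 3, 150: 3, 160: 3, 170: 3, 180: 3, 190: 3, 200: 3, 210: 3, 220: 3, 230: 3, 240: 3, 250: 0, 260: 0, 270: 0, 280: 0, 290: 0, 300: 3, 310: 3, 320: 3, 330: 3, 340: 3, 350: 3}
foot centre 0.4775 0.0315 r 30.0
{0: 0, 10: 1, 20: 3, 30: 3, 40: 3, 50: 3, 60: 3, 70: 3, 80: 3, 90: 3, 100: 3, 110: 3, 120: 3, 130: 3, 140: 3, 150: 3, 160: 2, 170: 0, 180: 0, 190: 3, 200: 3, 210: 3, 220: 3, 230: 3, 240: 3, 250: 3, 260: 3, 270: 3, 280: 3, 290: 3, 300: 3, 310: 3, 320: 3, 330: 3, 340: 2, 350: 0}
cap centre 0.4292 -0.2315 r 35.9
[[[0.627, -0.046, 0.007], [0.626, -0.053, 0.01], [0.607, -0.059, 0.08]], [[0.616, -0.045, 0.006], [0.583, -0.051, 0.133], [0.606, -0.06, 0.045]], [[0.573, -0.044, 0.131], [0.605, -0.053, 0.003], [0.602, -0.06, 0.016]]]
```

View pics/rect1.png

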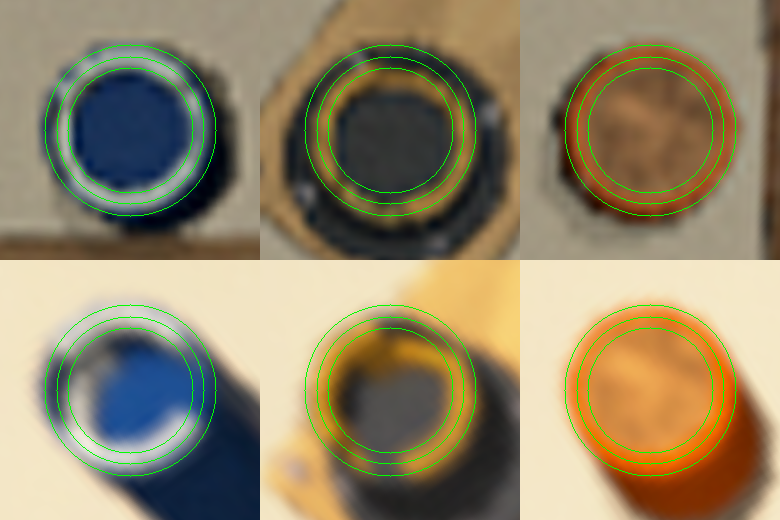

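```bash
python3 - <<'E'
from h import *
f=load("top0.npz");g=load("scene0.npz")
def polar(fr,c,z):
    th=np.radians(np.arange(0,360,1));rr=np.arange(16,32,0.25)/1e3
    T,Rr=np.meshgrid(th,rr)
    P=np.stack([c[0]+Rr*np.cos(T),c[1]+Rr*np.sin(T),np.full_like(T,z)],-1)-fr["position"]
    q=P@rot(fr)@fr["K"].T;uv=(q[...,:2]/q[...,2:]).astype(np.float32)
    im=cv2.remap(fr["frame"],uv[...,0],uv[...,1],cv2.INTER_LINEAR)
    im=cv2.normalize(im,None,0,255,cv2.NORM_MINMAX)
    im=cv2.resize(im,(720,128))
    for a in range(0,360,30):cv2.line(im,(2*a,120),(2*a,128),(0,255,0),1)
    return im
cv2.imwrite("pics/pol.png",np.vstack([polar(f,(.402,.1875),.076),polar(g,(.402,.1875),.076),polar(f,(.4785,.0315),.044),polar(g,(.4765,.0305),.044)]))
# board
hsv=cv2.cvtColor(f["frame"],cv2.COLOR_BGR2HSV)
m=cv2.inRange(hsv,(12,80,90),(25,255,255));m[:, :270]=0;m[:,345:]=0;m[:205]=0;m[285:]=0
m=cv2.morphologyEx(m,cv2.MORPH_CLOSE,np.ones((13,13)))
cs,_=cv2.findContours(m,0,1);c=max(cs,key=cv2.contourArea);c=cv2.convexHull(c)
W=np.array([onplane(f,u,v,.010)[:2] for u,v in c[:,0]])*1000
b=cv2.minAreaRect(W.astype(np.float32));print(b)
e=np.array(b[0]);
def B(z): return 0
P=cloud(f);print(np.hypot(.583-.477,-.051-.0315))
E
```

```text
((536.5475463867188, -10.470069885253906), (114.62348937988281, 240.07937622070312), 52.17353820800781)
0.13432144281535988
```

View pics/pol.png

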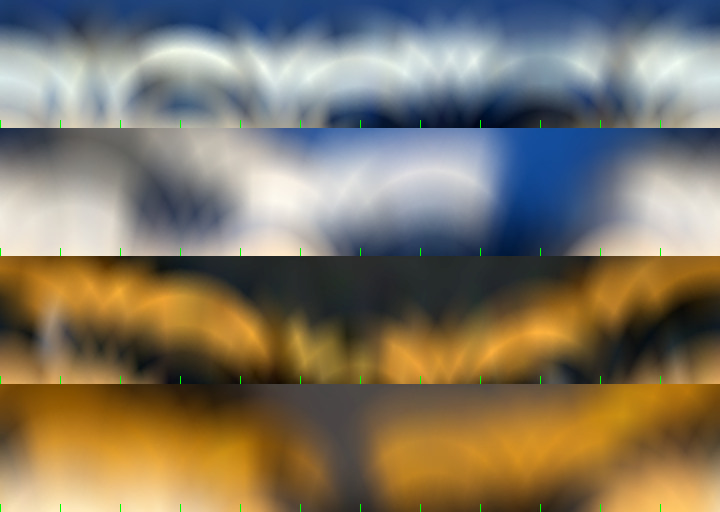

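```bash
python3 - <<'E'
from h import *
g=load("scene0.npz")
def big(fr,u,v,r=15):
    im=cv2.resize(fr["frame"][v-r:v+r,u-r:u+r],(390,390),interpolation=cv2.INTER_LANCZOS4)
    return cv2.convertScaleAbs(im,alpha=1.0)
a=np.hstack([big(g,207,215),big(g,234,241)]);b=np.hstack([big(g,351,300),big(g,288,252)])
a=(255*(a/255.)**.6).astype(np.uint8);b=(255*(b/255.)**.8).astype(np.uint8)
cv2.imwrite("pics/b1.png",a);cv2.imwrite("pics/b2.png",b)
E
```

```text
(no output)
```

View pics/b1.png

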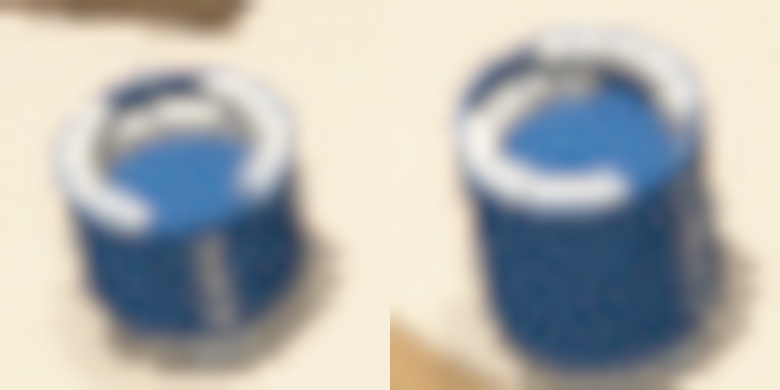

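View pics/b2.png

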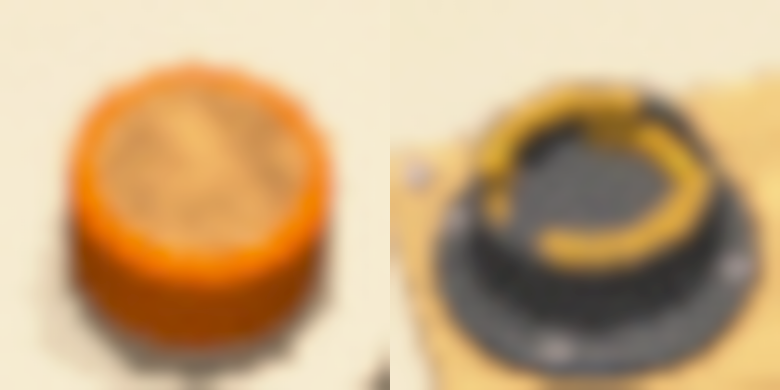

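```bash
python3 - <<'E'
from h import *
g=load("scene0.npz")
def a(px,py,u0,v0,z,c):
    p=onplane(g,u0+(px-390)/13-.5,v0+py/13-.5,z)[:2]-c;return round(np.degrees(np.arctan2(p[1],p[0])),1),round(1e3*np.hypot(*p),1)
c=np.array([.4765,.0308])
print("foot",[a(x,y,273,237,.044,c) for x,y in((640,95),(705,165),(495,220),(535,242))],"rim centre px",((proj(g,[*c,.044])-[273,237]+.5)*13+[390,0]).round())
c=np.array([.402,.188])
print("tall",[a(x,y,219,226,.076,c) for x,y in((545,50),(470,105),(632,185),(695,130))],((proj(g,[*c,.076])-[219,226]+.5)*13+[390,0]).round())
for t in range(255,300,5):
    P=[c[0]+.03*np.cos(np.radians(t)),c[1]+.03*np.sin(np.radians(t)),.055];print(t,((proj(g,P)-[219,226]+.5)*13+[390,0]).round())
c=np.array([.434,-.2285])
for t in(115,120,125,130,290,295,300,305):
    P=[c[0]+.03*np.cos(np.radians(t)),c[1]+.03*np.sin(np.radians(t)),.03];print(t,((proj(g,P)-[336,285]+.5)*13).round())
E
```

```text
foot [(np.float64(14.3), np.float64(25.2)), (np.float64(-52.2), np.float64(25.4)), (np.float64(160.6), np.float64(28.9)), (np.float64(-175.0), np.float64(27.3))] rim centre px [598. 168.]
tall [(np.float64(59.5), np.float64(26.0)), (np.float64(113.7), np.float64(27.0)), (np.float64(-108.5), np.float64(25.1)), (np.float64(-59.4), np.float64(28.0))] [579. 122.]
255 [658. 254.]
260 [667. 249.]
265 [675. 243.]
270 [683. 237.]
275 [690. 230.]
280 [696. 223.]
285 [701. 215.]
290 [706. 208.]
295 [709. 200.]
115 [ 64. 189.]
120 [ 63. 199.]
125 [ 62. 208.]
130 [ 63. 218.]
290 [330. 239.]
295 [332. 230.]
300 [333. 220.]
305 [333. 211.]
```

```bash
cat > d.py <<'E'
import sys,numpy as np
from rig import env
def st():
    o=env.get_obs();w,x,y,z=o["ee_rot"]
    X=np.array([1-2*(y*y+z*z),2*(x*y+w*z)]);return o,np.degrees(np.arctan2(X[1],X[0]))
def d(x,y,z,yaw=None):
    o,p=st();q=np.radians(p);e=np.array([x,y,z])-o["position"]
    t=[e[0]*np.cos(q)+e[1]*np.sin(q),e[0]*np.sin(q)-e[1]*np.cos(q),-e[2]]
    print("t=%.1f pos"%o["time_s"],np.round(o["position"],4),"yaw %.1f"%p,"F",np.round(o["force"],1),"w %.4f"%o["width"],"q6 %.2f"%o["joint_pos"][5])
    print("shift cm",np.round(np.array(t)*100,2),"then turn",None if yaw is None else round(float(np.radians(-((yaw-p+180)%360-180))),3))
a=[float(v) for v in sys.argv[1:]]
d(*a)
E
python3 d.py .402 .188 .16 30
```

```text
t=0.1 pos [0.1724 0.4957 0.2382] yaw 160.8 F [ 0.  -0.2 -0.1] w 0.0878 q6 -0.22
shift cm [-31.79 -21.51   7.82] then turn 2.283
```

```bash
python3 -m inch '[[-2.6,-1.8,0.6,0,0],[-2.6,-1.8,0.6,0,0],[-2.6,-1.8,0.6,0,0],[-2.6,-1.8,0.6,0,0],[-2.6,-1.8,0.6,0,0],[-2.6,-1.8,0.6,0,0],[-2.6,-1.8,0.7,0,0],[-2.6,-1.8,0.7,0,0],[-2.6,-1.8,0.7,0,0],[-2.6,-1.8,0.7,0,0],[-2.6,-1.8,0.7,0,0],[-2.6,-1.8,0.7,0,0],[-0.6,0.1,0,0,0],[0,0,0,0,0]]'
python3 -m inch '[[0,0,0,0.12,0],[0,0,0,0.12,0],[0,0,0,0.12,0],[0,0,0,0.12,0],[0,0,0,0.12,0],[0,0,0,0.12,0],[0,0,0,0.12,0],[0,0,0,0.12,0],[0,0,0,0.12,0],[0,0,0,0.12,0],[0,0,0,0.12,0],[0,0,0,0.12,0],[0,0,0,0.12,0],[0,0,0,0.12,0],[0,0,0,0.12,0],[0,0,0,0.12,0],[0,0,0,0.12,0],[0,0,0,0.12,0],[0,0,0,0.12,0],[0,0,0,0,0]]'
python3 d.py .402 .188 .036 30
```

```text
time_s: 1.27
position: [0.4031, 0.1873, 0.1603]
ee_rot: [-0.0, 0.168, 0.986, -0.0]
force: [-0.9, 0.1, 0.1]
width: 0.088
time_s: 2.93
position: [0.4015, 0.1893, 0.1609]
ee_rot: [-0.0, 0.966, 0.259, 0.0]
force: [-0.7, 0.9, 0.5]
width: 0.0879
t=2.9 pos [0.4015 0.1893 0.1609] yaw 30.0 F [-0.7  0.9  0.5] w 0.0879 q6 1.22
shift cm [-0.02  0.14 12.49] then turn 0.0
```

```bash
python3 -m inch '[[0,0.1,2.5,0,0],[0,0,2.5,0,0],[0,0,2.5,0,0],[0,0,2,0,0],[0,0,2,0,0],[0,0,1,0,0],[0,0,0,0,0],[0,0,0,0,60],[0,0,0,0,60],[0,0,0,0,75],[0,0,0,0,130],[0,0,0,0,130],[0,0,0,0,130],[0,0,0,0,130],[0,0,0,0,130]]' 30
python3 d.py .402 .188 .15
python3 - <<'E'
from rig import env
from h import *
g=env.grab_frame("scene");crop(g,"pics/g1.png",190,290,190,270,8)
E
```

```text
time_s: 4.18
position: [0.403, 0.1876, 0.0363]
ee_rot: [-0.0, 0.965, 0.26, 0.001]
force: [-2.8, 1.2, 5.6]
width: 0.0594
t=4.2 pos [0.403  0.1876 0.0363] yaw 30.2 F [-2.8  1.2  5.6] w 0.0594 q6 1.21
shift cm [ -0.07  -0.09 -11.37] then turn None
```

View pics/g1.png

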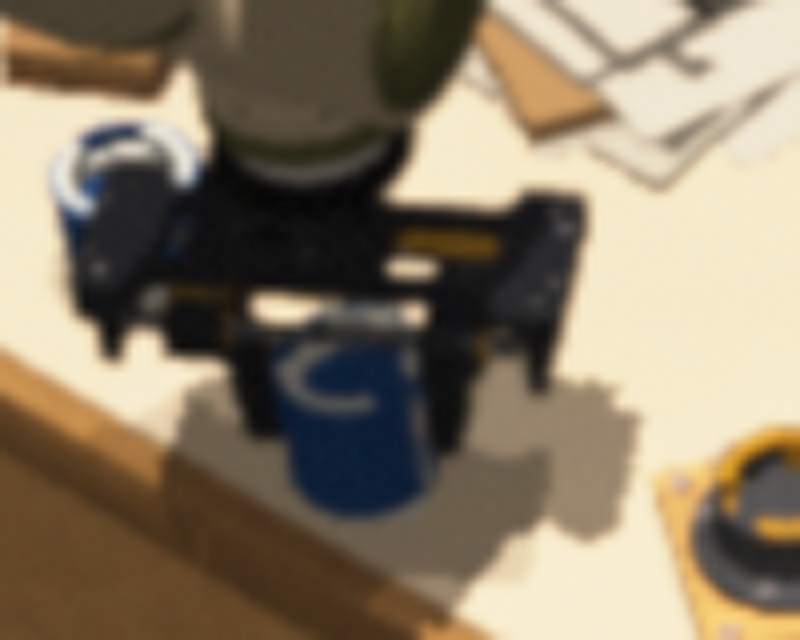

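```bash
python3 -m inch '[[0,0,-0.5,0,130],[0,0,-1.5,0,130],[0,0,-2.5,0,130],[0,0,-2.5,0,130],[0,0,-1.4,0,130],[0,0,0,0,130]]'
python3 d.py .4765 .031 .12 95.2
```

```text
time_s: 4.73
position: [0.4039, 0.1876, 0.1223]
ee_rot: [0.0, 0.965, 0.26, 0.002]
force: [0.9, -0.3, -1.5]
width: 0.0591
t=4.7 pos [0.4039 0.1876 0.1223] yaw 30.2 F [ 0.9 -0.3 -1.5] w 0.0591 q6 1.21
shift cm [-1.61 17.19  0.23] then turn -1.135
```

```bash
python3 -m inch '[[-0.2,2.2,0,0,130],[-0.2,2.2,0,0,130],[-0.2,2.2,0,0,130],[-0.2,2.2,0,0,130],[-0.2,2.2,0,0,130],[-0.2,2.2,0,0,130],[-0.2,2.2,0,0,130],[-0.2,1.8,0,0,130],[0,0,0,-0.114,130],[0,0,0,-0.114,130],[0,0,0,-0.114,130],[0,0,0,-0.114,130],[0,0,0,-0.114,130],[0,0,0,-0.114,130],[0,0,0,-0.114,130],[0,0,0,-0.114,130],[0,0,0,-0.114,130],[0,0,0,-0.109,130]]'
python3 -m inch '[[0,0,0,0,130],[0,0,0,0,130]]'
python3 d.py .4765 .031 .12 95.2
python3 - <<'E'
from rig import env
from h import *
g=env.grab_frame("scene");crop(g,"pics/g2.png",240,320,190,270,8);np.savez("g2.npz",**g)
f=env.grab_frame("top");crop(f,"pics/g2t.png",255,335,220,300,8)
E
```

```text
time_s: 6.23
position: [0.4747, 0.0308, 0.1184]
ee_rot: [-0.001, 0.672, 0.74, -0.001]
force: [0.2, -0.3, -2.8]
width: 0.0594
time_s: 6.4
position: [0.4749, 0.0308, 0.1189]
ee_rot: [-0.001, 0.675, 0.737, -0.0]
force: [0.8, 0.5, -2.8]
width: 0.059
t=6.4 pos [0.4749 0.0308 0.1189] yaw 95.0 F [ 0.8  0.5 -2.8] w 0.0590 q6 -0.27
shift cm [ 0.01  0.16 -0.11] then turn -0.003
```

View pics/g2.png

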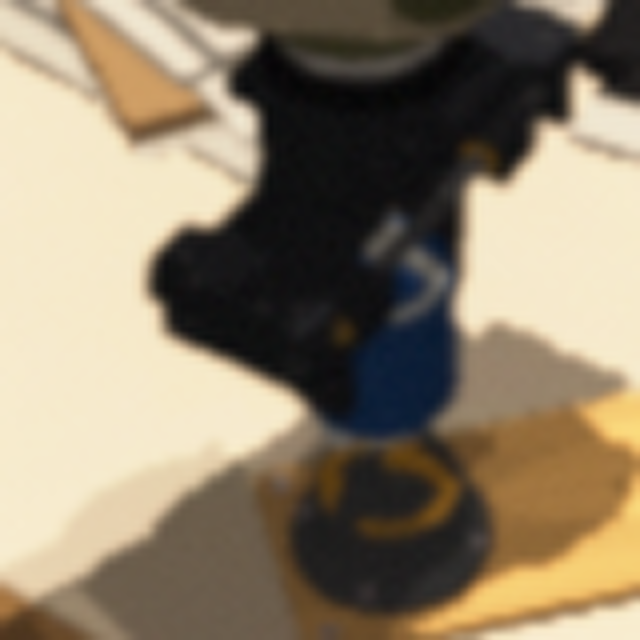

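```bash
python3 -m inch '[[0,0.15,1,0,130],[0,0,1.5,0,130],[0,0,1,0,130],[0,0,0,0,130],[0,0,0.2,0,130],[0,0,0.2,0,130],[0,0,0.2,0,130],[0,0,0.2,0,130],[0,0,0,0,130]]'
python3 d.py .4765 .031 .069 95.2
```

```text
time_s: 7.25
position: [0.4767, 0.0308, 0.0766]
ee_rot: [-0.0, 0.674, 0.739, -0.0]
force: [-0.1, -0.3, -2.5]
width: 0.0593
t=7.2 pos [0.4767 0.0308 0.0766] yaw 95.2 F [-0.1 -0.3 -2.5] w 0.0593 q6 -0.27
shift cm [ 0.02 -0.02  0.76] then turn 0.0
```

Already below lip height with no force: the lugs are entering the gaps.

```bash
python3 -m inch '[[0,0,0.2,0,130],[0,0,0.2,0,130],[0,0,0.2,0,130],[0,0,0.1,0,130],[0,0,0,0,130]]'
python3 d.py .4765 .031 .069 95.2
python3 -m inch '[[0,0,0.1,0,130],[0,0,0.1,0,130],[0,0,0,0,130]]'
python3 d.py .4765 .031 .069 95.2
```

```text
time_s: 7.67
position: [0.4767, 0.0308, 0.0695]
ee_rot: [-0.0, 0.674, 0.739, -0.0]
force: [-1.8, -0.8, -3.9]
width: 0.0597
t=7.7 pos [0.4767 0.0308 0.0695] yaw 95.2 F [-1.8 -0.8 -3.9] w 0.0597 q6 -0.27
shift cm [ 0.02 -0.02  0.05] then turn 0.0
time_s: 7.92
position: [0.4768, 0.0308, 0.0691]
ee_rot: [0.0, 0.674, 0.739, -0.0]
force: [-11.0, -0.7, 18.9]
width: 0.0594
t=7.9 pos [0.4768 0.0308 0.0691] yaw 95.2 F [-11.   -0.7  18.9] w 0.0594 q6 -0.27
shift cm [ 0.02 -0.03  0.01] then turn 0.001
```

```bash
python3 -m inch '[[0,-0.05,-0.15,0,130],[0,0,0,0,130]]'
python3 d.py .4765 .031 .069 95.2
```

```text
time_s: 8.08
position: [0.4766, 0.0308, 0.0696]
ee_rot: [0.0, 0.674, 0.739, 0.0]
force: [-1.2, -0.3, -1.9]
width: 0.0597
t=8.1 pos [0.4766 0.0308 0.0696] yaw 95.2 F [-1.2 -0.3 -1.9] w 0.0597 q6 -0.27
shift cm [ 0.02 -0.01  0.06] then turn 0.0
```

```bash
python3 -m inch '[[0,0,0,0.1,130],[0,0,0,0.1,130],[0,0,0,0.1,130],[0,0,0,0.1,130],[0,0,0,0,130]]'
python3 d.py .4765 .031 .069 5.2
python3 -m inch '[[0,0,0,0.1,130],[0,0,0,0.1,130],[0,0,0,0.1,130],[0,0,0,0.1,130],[0,0,0,0.1,130],[0,0,0,0.1,130],[0,0,0,0.1,130],[0,0,0,0.1,130],[0,0,0,0.1,130],[0,0,0,0,130]]'
python3 d.py .4765 .031 .069 5.2
```

```text
time_s: 8.5
position: [0.4765, 0.0309, 0.0693]
ee_rot: [0.0, 0.809, 0.588, 0.0]
force: [-2.5, -1.1, 1.3]
width: 0.0595
t=8.5 pos [0.4765 0.0309 0.0693] yaw 72.1 F [-2.5 -1.1  1.3] w 0.0595 q6 0.13
shift cm [ 0.01 -0.    0.03] then turn 1.168
time_s: 9.33
position: [0.4763, 0.0309, 0.0692]
ee_rot: [-0.0, 0.984, 0.18, -0.0]
force: [-3.0, -1.3, 2.2]
width: 0.0594
t=9.3 pos [0.4763 0.0309 0.0692] yaw 20.7 F [-3.  -1.3  2.2] w 0.0594 q6 1.03
shift cm [ 0.02 -0.01  0.02] then turn 0.271
```

```bash
python3 -m inch '[[0,0,0,0.07,130],[0,0,0.05,0.07,130],[0,0,0.05,0.07,130],[0,0,0.05,0.06,130],[0,0,0,0,130]]'
python3 d.py .4765 .031 .064 5.2
```

```text
time_s: 9.75
position: [0.4765, 0.0308, 0.068]
ee_rot: [0.0, 0.999, 0.047, 0.0]
force: [-3.4, -0.6, 4.2]
width: 0.0591
t=9.8 pos [0.4765 0.0308 0.068 ] yaw 5.4 F [-3.4 -0.6  4.2] w 0.0591 q6 1.29
shift cm [ 0.01 -0.02  0.4 ] then turn 0.004
```

Lowering, so it seems to be over the pockets; push gently.

```bash
python3 -m inch '[[0,0,0.1,0,130],[0,0,0.1,0,130],[0,0,0.1,0,130],[0,0,0.1,0,130],[0,0,0,0,130]]'
python3 d.py .4765 .031 .064 5.2
```

```text
time_s: 10.17
position: [0.4758, 0.031, 0.0644]
ee_rot: [-0.0, 0.999, 0.047, -0.001]
force: [-12.1, 1.5, 16.5]
width: 0.0593
t=10.2 pos [0.4758 0.031  0.0644] yaw 5.4 F [-12.1   1.5  16.5] w 0.0593 q6 1.30
shift cm [0.07 0.   0.04] then turn 0.004
```

```bash
python3 -m inch '[[-0.05,0,0.05,0,130],[-0.05,0,0.05,0,130],[0,0,0,0,130]]'
python3 d.py .4765 .031 .064 5.2
python3 -m inch '[[0,0,-0.1,0,130],[0,0,-0.1,0,60],[0,0,0,0,0],[0,0,0,0,0],[0,0,0,0,0],[0,0,0,0,0]]'
python3 d.py .4765 .031 .16
python3 - <<'E'
from rig import env
from h import *
g=env.grab_frame("scene");crop(g,"pics/g3.png",240,320,190,270,8);np.savez("g3.npz",**g)
E
```

```text
time_s: 10.42
position: [0.4756, 0.031, 0.0643]
ee_rot: [-0.0, 0.999, 0.047, 0.001]
force: [-11.0, 2.8, 22.2]
width: 0.0596
t=10.4 pos [0.4756 0.031  0.0643] yaw 5.4 F [-11.    2.8  22.2] w 0.0596 q6 1.29
shift cm [0.09 0.   0.03] then turn 0.004
time_s: 10.92
position: [0.4755, 0.0306, 0.0646]
ee_rot: [0.0, 0.999, 0.046, 0.0]
force: [1.0, -0.5, -0.3]
width: 0.0875
t=10.9 pos [0.4755 0.0306 0.0646] yaw 5.3 F [ 1.  -0.5 -0.3] w 0.0875 q6 1.30
shift cm [ 0.11 -0.03 -9.54] then turn None
```

View pics/g3.png

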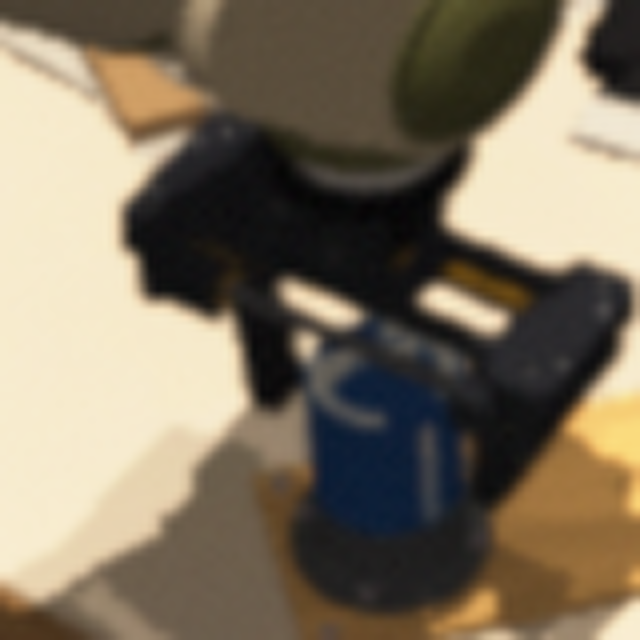

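```bash
python3 -m inch '[[0,0,-1,0,0],[0,0,-3,0,0],[0,0,-3,0,0],[0,0,-3,0,0],[0,0,0,0,0]]'
python3 d.py .434 -.2285 .15 145
```

```text
time_s: 11.38
position: [0.4777, 0.0304, 0.1705]
ee_rot: [0.001, 0.999, 0.046, 0.005]
force: [-0.1, 0.1, 0.9]
width: 0.0884
t=11.4 pos [0.4777 0.0304 0.1705] yaw 5.3 F [-0.1  0.1  0.9] w 0.0884 q6 1.30
shift cm [-6.73 25.38  2.05] then turn -2.439
```

```bash
python3 -m inch '[[-0.6,2.3,0,0,0],[-0.6,2.3,0,0,0],[-0.6,2.3,0,0,0],[-0.6,2.3,0,0,0],[-0.6,2.3,0,0,0],[-0.6,2.3,0,0,0],[-0.6,2.3,0.3,0,0],[-0.6,2.3,0.3,0,0],[-0.6,2.3,0.3,0,0],[-0.6,2.3,0.3,0,0],[-0.7,2.4,0.8,0,0],[0,0,0,0,0]]'
python3 -m inch '[[0,0,0,-0.122,0],[0,0,0,-0.122,0],[0,0,0,-0.122,0],[0,0,0,-0.122,0],[0,0,0,-0.122,0],[0,0,0,-0.122,0],[0,0,0,-0.122,0],[0,0,0,-0.122,0],[0,0,0,-0.122,0],[0,0,0,-0.122,0],[0,0,0,-0.122,0],[0,0,0,-0.122,0],[0,0,0,-0.122,0],[0,0,0,-0.122,0],[0,0,0,-0.122,0],[0,0,0,-0.122,0],[0,0,0,-0.122,0],[0,0,0,-0.122,0],[0,0,0,-0.122,0],[0,0,0,-0.121,0]]'
python3 -m inch '[[0,0,0,0,0]]'
python3 d.py .434 -.2285 .02 145
python3 - <<'E'
from rig import env
from h import *
g=env.grab_frame("scene");crop(g,"pics/g4.png",255,315,205,265,10);np.savez("g4.npz",**g)
crop(g,"pics/g4c.png",310,390,250,330,8)
f=env.grab_frame("top");np.savez("t4.npz",**f)
E
```

```text
time_s: 12.38
position: [0.4309, -0.2313, 0.1437]
ee_rot: [-0.0, 0.999, 0.044, -0.001]
force: [-0.4, 0.5, 0.1]
width: 0.0882
time_s: 14.05
position: [0.432, -0.2278, 0.1449]
ee_rot: [-0.0, 0.298, 0.955, 0.0]
force: [0.4, 0.5, 0.3]
width: 0.0882
time_s: 14.13
position: [0.432, -0.2279, 0.1449]
ee_rot: [-0.0, 0.298, 0.954, 0.0]
force: [-0.2, 0.7, 0.1]
width: 0.088
t=14.1 pos [ 0.432  -0.2279  0.1449] yaw 145.3 F [-0.2  0.7  0.1] w 0.0880 q6 -1.69
shift cm [-0.2   0.06 12.49] then turn 0.005
```

View pics/g4.png

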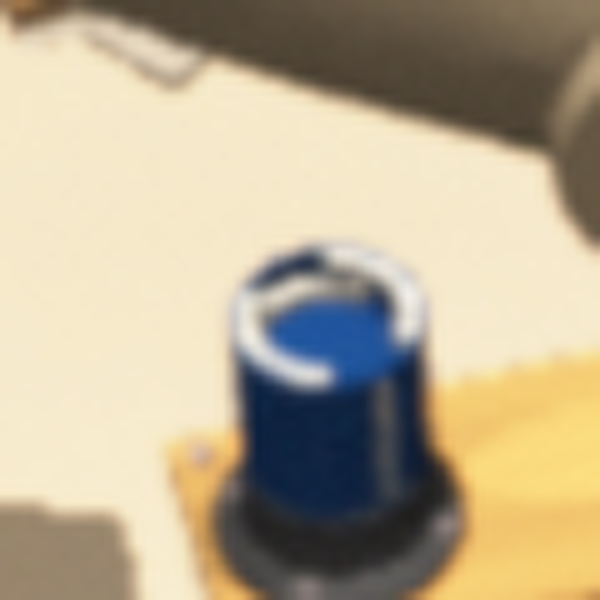

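View pics/g4c.png

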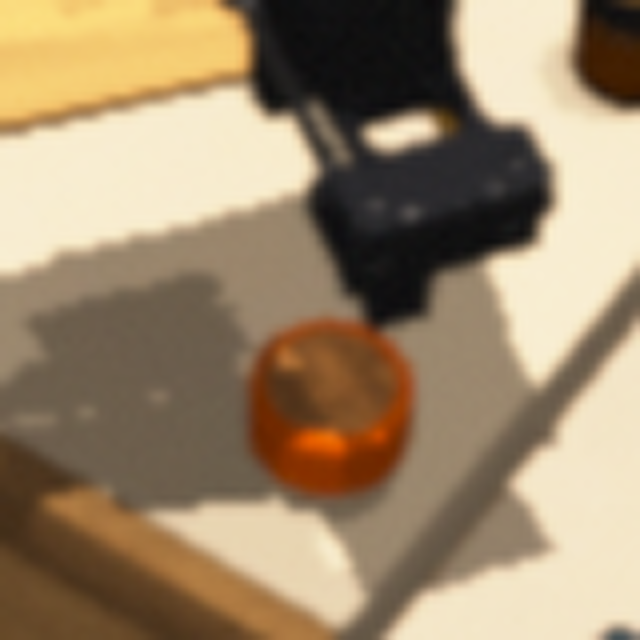

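```bash
python3 - <<'E'
from h import *
g=load("g4.npz")
c=np.array([.4755,.0308])
print("rimc",((proj(g,[*c,.104])-[255,205]+.5)*10).round(0))
for t in range(235,275,5):
    P=[c[0]+.03*np.cos(np.radians(t)),c[1]+.03*np.sin(np.radians(t)),.075];print(t,((proj(g,P)-[255,205]+.5)*10).round())
def a(px,py):
    p=onplane(g,255+px/10-.5,205+py/10-.5,.104)[:2]-c;return round(np.degrees(np.arctan2(p[1],p[0])),1),round(1e3*np.hypot(*p),1)
print([a(x,y) for x,y in((325,245),(252,280),(330,378),(405,338))])
P=cloud(g); 
m=P[233:242,282:293,2];print(np.nanmax(m), np.nanpercentile(m,90))
E
```

```text
rimc [331. 318.]
235 [364. 452.]
240 [372. 450.]
245 [380. 447.]
250 [387. 444.]
255 [394. 440.]
260 [401. 435.]
265 [407. 431.]
270 [412. 426.]
[(np.float64(41.0), np.float64(30.6)), (np.float64(92.9), np.float64(29.0)), (np.float64(-142.5), np.float64(24.7)), (np.float64(-74.4), np.float64(24.1))]
0.10846841739159019 0.09675408153963265
```

```bash
python3 -m inch '[[-0.1,0.05,2.5,0,0],[-0.1,0,2.5,0,0],[0,0,2.5,0,0],[0,0,2.5,0,0],[0,0,1.5,0,0],[0,0,1,0,0],[0,0,0,0,0],[0,0,0,0,60],[0,0,0,0,60],[0,0,0,0,75],[0,0,0,0,130],[0,0,0,0,130],[0,0,0,0,130],[0,0,0,0,130]]' 30
python3 d.py .434 -.2285 .02 145
python3 -m inch '[[0,0,-0.5,0,130],[0,0,-1.5,0,130],[0,0,-3,0,130],[0,0,-3,0,130],[0,0,-3,0,130],[0,0,-3,0,130],[0,0,0,0,130]]'
python3 d.py .4755 .0308 .17 95
python3 - <<'E'
from rig import env
from h import *
g=env.grab_frame("scene");crop(g,"pics/g5.png",310,410,220,300,8);np.savez("g5.npz",**g)
E
```

```text
time_s: 15.4
position: [0.4342, -0.2293, 0.0204]
ee_rot: [0.001, 0.301, 0.954, -0.0]
force: [-1.2, 0.7, 6.0]
width: 0.0592
t=15.4 pos [ 0.4342 -0.2293  0.0204] yaw 145.0 F [-1.2  0.7  6. ] w 0.0592 q6 -1.68
shift cm [0.06 0.06 0.04] then turn -0.0
time_s: 15.98
position: [0.4354, -0.2304, 0.1651]
ee_rot: [0.004, 0.301, 0.954, -0.002]
force: [1.4, -0.7, -0.2]
width: 0.0593
t=16.0 pos [ 0.4354 -0.2304  0.1651] yaw 145.0 F [ 1.4 -0.7 -0.2] w 0.0593 q6 -1.69
shift cm [11.7  23.7  -0.49] then turn 0.873
```

View pics/g5.png

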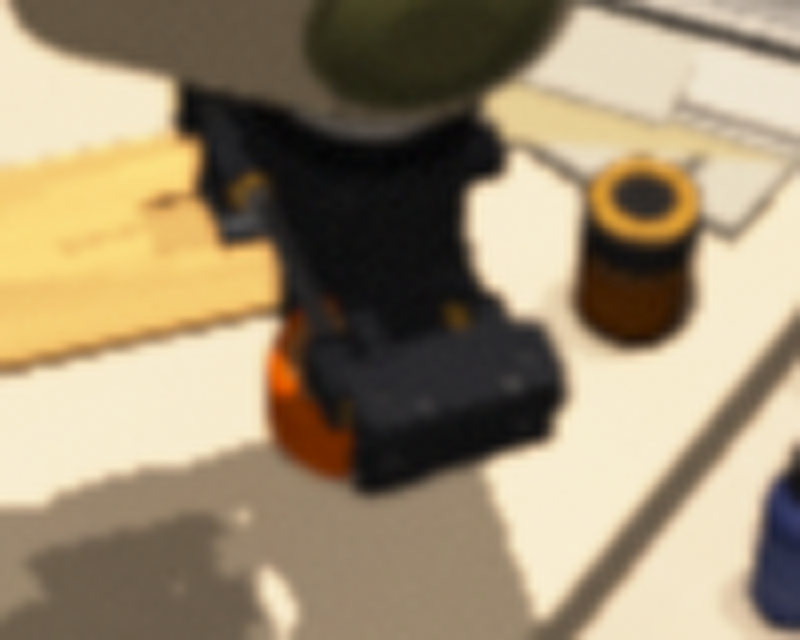

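```bash
python3 -m inch '[[1.06,2.15,0,0,130],[1.06,2.15,0,0,130],[1.06,2.15,0,0,130],[1.06,2.15,0,0,130],[1.06,2.15,0,0,130],[1.06,2.15,0,0,130],[1.06,2.15,0,0,130],[1.06,2.15,0,0,130],[1.06,2.15,0,0,130],[1.06,2.15,0,0,130],[1.1,2.2,0,0,130],[0,0,0,0.111,130],[0,0,0,0.111,130],[0,0,0,0.111,130],[0,0,0,0.111,130],[0,0,0,0.111,130],[0,0,0,0.111,130],[0,0,0,0.111,130],[0,0,0,0.111,130],[0,0,0,0,130]]'
python3 -m inch '[[0,0,0,0,130]]'
python3 d.py .4755 .0308 .128 94
python3 - <<'E'
from rig import env
from h import *
g=env.grab_frame("scene");crop(g,"pics/g6.png",240,320,190,260,9);np.savez("g6.npz",**g)
E
```

```text
time_s: 17.7
position: [0.4733, 0.0322, 0.1585]
ee_rot: [-0.001, 0.683, 0.731, -0.001]
force: [0.1, 0.1, -2.0]
width: 0.0592
time_s: 17.78
position: [0.4734, 0.0322, 0.1588]
ee_rot: [-0.001, 0.68, 0.733, -0.001]
force: [0.4, 0.5, -0.9]
width: 0.0592
t=17.8 pos [0.4734 0.0322 0.1588] yaw 94.3 F [ 0.4  0.5 -0.9] w 0.0592 q6 -0.25
shift cm [-0.15  0.2   3.08] then turn 0.005
```

View pics/g6.png

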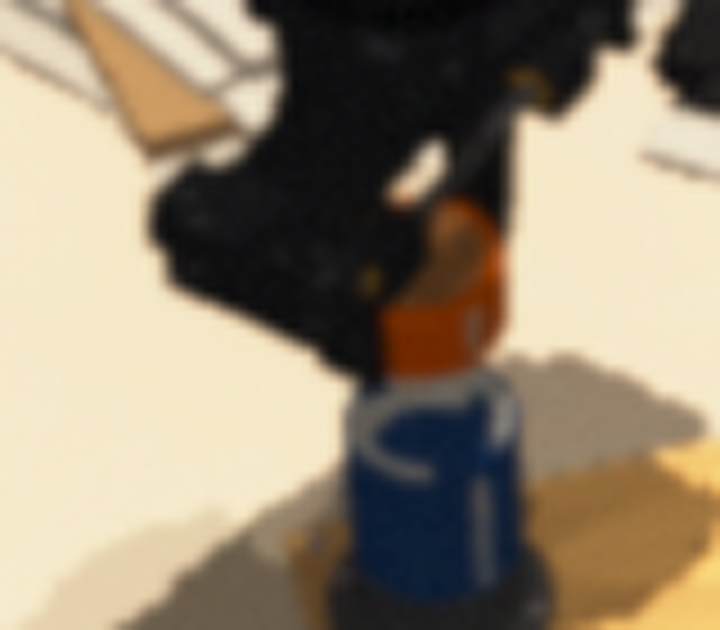

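```bash
python3 - <<'E'
from h import *
g=load("g6.npz")
for c,z in((np.array([.4734,.0322]),.168),(np.array([.4755,.0308]),.072)):
  for t in range(240,275,5):
    P=[c[0]+.03*np.cos(np.radians(t)),c[1]+.03*np.sin(np.radians(t)),z];print(t,((proj(g,P)-[240,190]+.5)*9).round(),end=' ')
  print(((proj(g,[*c,z])-[240,190]+.5)*9).round())
E
```

```text
240 [452. 349.] 245 [460. 346.] 250 [467. 343.] 255 [473. 340.] 260 [480. 336.] 265 [485. 331.] 270 [491. 327.] [418. 288.]
240 [470. 546.] 245 [477. 543.] 250 [484. 540.] 255 [490. 537.] 260 [496. 533.] 265 [502. 529.] 270 [506. 524.] [436. 486.]
```

```bash
python3 -m inch '[[-0.15,0.2,1,0.08,130],[0,0,1,0,130],[0,0,0.8,0,130],[0,0,0.2,0,130],[0,0,0.2,0,130],[0,0,0.2,0,130],[0,0,0.2,0,130],[0,0,0,0,130]]'
python3 d.py .4755 .0308 .1134 89.5
```

```text
time_s: 18.5
position: [0.476, 0.0308, 0.1236]
ee_rot: [-0.0, 0.71, 0.704, -0.0]
force: [-0.4, 0.0, -1.2]
width: 0.0589
t=18.5 pos [0.476  0.0308 0.1236] yaw 89.6 F [-0.4  0.  -1.2] w 0.0589 q6 -0.17
shift cm [-0.   -0.05  1.02] then turn 0.001
```

```bash
python3 -m inch '[[0,-0.05,0.2,0,130],[0,0,0.2,0,130],[0,0,0,0,130]]'
python3 d.py .4755 .0308 .1134 89.5
```

```text
time_s: 18.75
position: [0.4754, 0.0308, 0.1194]
ee_rot: [-0.0, 0.71, 0.704, -0.0]
force: [-0.5, 0.8, -0.9]
width: 0.059
t=18.8 pos [0.4754 0.0308 0.1194] yaw 89.6 F [-0.5  0.8 -0.9] w 0.0590 q6 -0.17
shift cm [-0.    0.01  0.6 ] then turn 0.001
```

Below lip height with no force: in the gaps.

```bash
python3 -m inch '[[0,0,0.2,0,130],[0,0,0.2,0,130],[0,0,0.15,0,130],[0,0,0.1,0,130],[0,0,0,0,130]]'
python3 d.py .4755 .0308 .1134 89.5
```

```text
time_s: 19.17
position: [0.4755, 0.0308, 0.1134]
ee_rot: [-0.0, 0.71, 0.704, -0.0]
force: [-0.6, 1.4, 1.8]
width: 0.0588
t=19.2 pos [0.4755 0.0308 0.1134] yaw 89.5 F [-0.6  1.4  1.8] w 0.0588 q6 -0.17
shift cm [-0. -0.  0.] then turn 0.001
```

```bash
python3 -m inch '[[0,0,0,0.1,130],[0,0,0,0.1,130],[0,0,0,0.1,130],[0,0,0,0.1,130],[0,0,0,0.1,130],[0,0,0,0.1,130],[0,0,0,0.1,130],[0,0,0,0.1,130],[0,0,0,0.1,130],[0,0,0,0.1,130],[0,0,0,0.1,130],[0,0,0,0.1,130],[0,0,0,0.1,130],[0,0,0,0,130]]'
python3 d.py .4755 .0308 .1134 -0.5
python3 -m inch '[[0,0,0,0.07,130],[0,0,0.05,0.07,130],[0,0,0.05,0.07,130],[0,0,0.05,0.06,130],[0,0,0,0,130]]'
python3 d.py .4755 .0308 .1084 -0.5
```

```text
time_s: 20.33
position: [0.4757, 0.0308, 0.1134]
ee_rot: [0.0, 0.992, 0.129, 0.0]
force: [-0.4, -0.0, 0.6]
width: 0.0594
t=20.3 pos [0.4757 0.0308 0.1134] yaw 14.9 F [-0.4 -0.   0.6] w 0.0594 q6 1.13
shift cm [-0.02 -0.01 -0.  ] then turn 0.268
time_s: 20.75
position: [0.4754, 0.0308, 0.1116]
ee_rot: [-0.0, 1.0, -0.003, -0.0]
force: [-0.0, 0.1, -1.5]
width: 0.0593
t=20.8 pos [0.4754 0.0308 0.1116] yaw -0.4 F [-0.   0.1 -1.5] w 0.0593 q6 1.40
shift cm [ 0.01 -0.    0.32] then turn 0.002
```

```bash
python3 -m inch '[[0,0,0.1,0,130],[0,0,0.1,0,130],[0,0,0.1,0,130],[0,0,0.1,0,130],[0,0,0,0,130]]'
python3 d.py .4755 .0308 .1084 -0.5
```

```text
time_s: 21.17
position: [0.4757, 0.0308, 0.1084]
ee_rot: [0.0, 1.0, -0.003, 0.0]
force: [-3.5, 0.8, 7.2]
width: 0.0594
t=21.2 pos [0.4757 0.0308 0.1084] yaw -0.3 F [-3.5  0.8  7.2] w 0.0594 q6 1.39
shift cm [-0.02  0.   -0.  ] then turn 0.003
```

```bash
python3 -m inch '[[0,0,0.1,0,130],[0,0,0,0,130]]'
python3 d.py .4755 .0308 .1084 -0.5
python3 -m inch '[[0,0,-0.15,0,130],[0,0,0,0,60],[0,0,0,0,0],[0,0,0,0,0],[0,0,0,0,0],[0,0,0,0,0]]'
python3 -m inch '[[0,0,-1,0,0],[0,0,-3,0,0],[0,0,-3,0,0],[0,0,-3,0,0],[0,0,0,0,0]]'
python3 d.py .3 .3 .2
```

```text
time_s: 21.33
position: [0.4759, 0.0308, 0.1084]
ee_rot: [0.0, 1.0, -0.003, 0.001]
force: [-7.3, 0.6, 18.2]
width: 0.0588
t=21.3 pos [0.4759 0.0308 0.1084] yaw -0.3 F [-7.3  0.6 18.2] w 0.0588 q6 1.39
shift cm [-0.04 -0.   -0.  ] then turn 0.003
time_s: 21.83
position: [0.4755, 0.0308, 0.1081]
ee_rot: [-0.0, 1.0, -0.004, -0.0]
force: [0.4, 0.6, 0.2]
width: 0.0878
time_s: 22.25
position: [0.4776, 0.0305, 0.2141]
ee_rot: [0.001, 1.0, -0.003, 0.005]
force: [0.9, 0.1, 0.8]
width: 0.088
t=22.2 pos [0.4776 0.0305 0.2141] yaw -0.4 F [0.9 0.1 0.8] w 0.0880 q6 1.40
shift cm [-17.94 -26.82   1.41] then turn None
```

```bash
python3 -m inch '[[-1,-2.5,0,0,0],[-1,-2.5,0,0,0],[-1,-2.5,0,0,0],[-1,-2.5,0,0,0],[-1,-2.5,0,0,0],[-1,-2.5,0,0,0],[-1,-2.5,0,0,0],[-1,-2.5,0,0,0],[0,0,0,0,0]]'
python3 - <<'E'
from rig import env
from h import *
g=env.grab_frame("scene");f=env.grab_frame("top");np.savez("g7.npz",**g)
a=cv2.resize(g["frame"][205:265,255:325],(560,480),interpolation=cv2.INTER_CUBIC);cv2.imwrite("pics/g7.png",a)
crop(f,"pics/t7.png",140,390,190,300,3.2)
P=cloud(f)
c=np.array([.4755,.0308])
u,v=np.round(proj(f,[*c,.132])).astype(int);print("cap top depth z",np.nanmedian(P[v-3:v+4,u-3:u+4,2]))
P=cloud(g);u,v=np.round(proj(g,[*c,.132])).astype(int);print("scene",np.nanmedian(P[v-2:v+3,u-2:u+3,2]))
for nm,q in(("capcenter",[*c,.132]),("seam",[.4755-.023,.0308-.0193,.104]),("footrim",[.4755-.023,.0308-.0193,.044])):print(nm,((proj(g,q)-[255,205]+.5)*8).round())
E
```

```text
time_s: 23.0
position: [0.3953, 0.2343, 0.2084]
ee_rot: [-0.0, 1.0, -0.002, -0.0]
force: [0.1, -0.1, 0.5]
width: 0.0886
cap top depth z 0.13184578827348914
scene 0.13227514637574234
capcenter [262. 203.]
seam [267. 313.]
footrim [273. 419.]
```

View pics/g7.png

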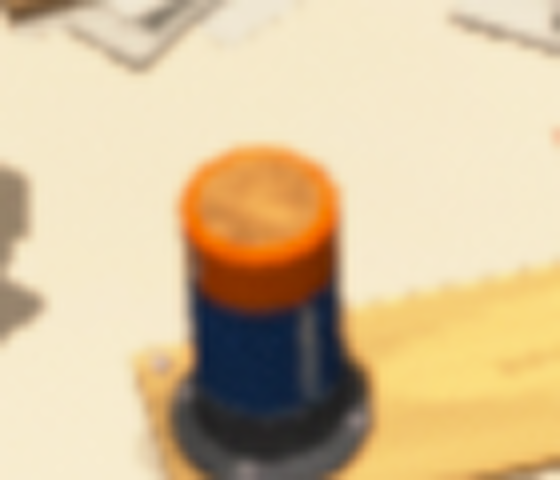

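View pics/t7.png

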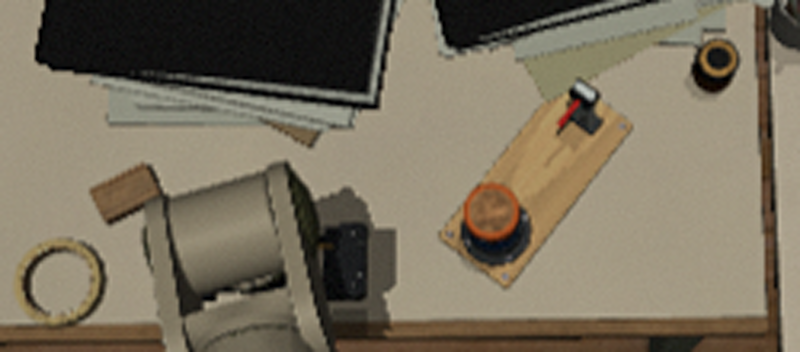

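The pictures show the column seated with both seams closed: orange and blue meet at crop row 310, blue and foot at about 415. The cap's top measures 132 mm in both views, and the jar and sanding block have not moved. I'm handing it in.

```bash
python3 - <<'E'
from rig import env
print(env.hand_in())
E
```

```text
the job is handed in; nothing more can be done
None
```

The column is built: I locked the tall blue riser (60 mm) into the foot, then locked the 44 mm orange cap onto it. I then backed the gripper clear and handed in at about 23 s.

- **Joints:** Each one dropped to its ledge at the predicted height and turned 90° clockwise. It then sank home under a light push: the riser to within 0.4 mm of the predicted height, the cap right on it. The highest push reading was about 22 N.
- **Height:** The depth readings put the cap's top at 131.8 mm (top view) and 132.3 mm (scene view), against the pointer's 132 mm. In the pictures no gap shows at either seam.
- **Bystanders:** The jar and sanding block stand where they were. I did not check the paint bottle specifically, but the arm never went near the other table.
- **Disagreements and untested points:**
  - The two views differed by 2–3 mm on the foot's centre, and the arm felt a sideways force of about 11–12 N on the riser, so I shifted slightly to ease it.
  - I did not pull up on either joint to test the lock.

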